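Lock the blade base into the blender jug

ROBOT

A 6-joint arm with a two-finger parallel gripper is mounted at the origin on a cart in front of the work surface, level with it; the furniture and walls round the work are solid. World frame = base frame: x ahead of the robot, y to its left, z up, the work surface at z = 0. Lengths are in m, angles in degrees, forces in N, time in s.
With the tool pointing down it reaches from about 0.4 to 0.825 m from the base axis. Payload 7 kg.
Tool frame: the origin (TCP) lies midway between the tips of the shut fingers; the grasp point (between the pads) lies 19 mm behind it; z points along the fingers, y is the line along which they close (so a half turn about z gives the same grasp; the last joint's range is limited). The gripper opens to 88 mm and grips with 3 to 60 N. Pads are 19 mm wide; open, the fingers measure 130 mm over their backs; the gripper's body (78 mm by 193 mm) begins 47 mm behind the grasp point.
Start: joints at [-47.206, 20.546, 0.682, 0, -70.136, -16.507], TCP at [0.299, -0.605, 0.227] pointing down, gripper open.
Joint ranges: [-176.03, 176.03], [-82.01, 121.73], [-58.28, 71.71], [-173.87, 95.51], [-174.79, -0.11], [-173.66, 173.66]. Speed limits (degrees/s): [136.94, 136.94, 172.46, 180, 180, 180].

INTERFACE

Orientations are given as [roll, pitch, yaw] about the fixed x, y, z axes, in that order (R = Rz(yaw) Ry(pitch) Rx(roll)).
In Python, from plant import * gives the robot as it stands.
- The arm moves only by the tool move_arm, never from a script. Its argument "commands" is a list of rows, each a list of 7 numbers: the shift along the world's x, y, z in mm, then the turn, a rotation vector about the world's x, y, z in degrees, then the opening in per cent of the stroke, from 0 (shut) to 100 (fully open). In form: [[x, y, z, rx, ry, rz, fingers], ...]. A call has 1 to 20 rows; each row shifts and turns the commanded pose from where the row before left it; what a row does not reach is not made up. A row lasts 1/10 s, in which the tool goes at most 50 mm and 8.59 degrees, less where a joint would pass 70% of its speed; a pose out of reach is approached as far as the arm can. A call with a gripper value outside its range is refused whole. The fingers move at their own pace and stop on an object; "squeeze" is the grip in N (left out, the last holds). Time passes only in rows, so rows that do not move let the fingers close. It gives the time, the measured TCP pose, the force and the opening at its end, in the units of the state.
- get_state(): the state, without advancing time (a new reading comes with each control period).
- capture(name): name is "scene" or "top"; returns a dict with "frame" (480x640x3 uint8, blue, green, red), "camera_matrix" (3x3 intrinsics, pixels), "dist_coeffs" ([k1, k2, p1, p2, k3] as OpenCV has them; the pictures are not rectified), "world_to_cam" (4x4, takes a point from world to camera coordinates). Camera axes: x right, y up, looking along -z (the intrinsics and any distortion apply to the point x, -y, -z); pixel columns grow to the right and rows downward; lengths in m; the calibration is good to about 2 mm. A picture is of the moment at which its call begins. There is no depth.
- close_job(): hands the job in, once; it reports no verdict.
The state is a dict: "time_s": time; "joints": joint angles; "qd": joint speeds; "joint_torque": joint torques, N m; "tcp_pos": TCP position; "eef_rot": TCP orientation; "contact_force": force on the tool from outside, world axes, zero at the start; "moment": the same for the moment, N m; "gripper_width": finger opening in m.
Only numpy, scipy, OpenCV 4.12 (cv2) and the standard library are available. Lean on these libraries where they do the work, as an engineer would, in place of code of your own. Each camera call takes 0.05 s, during which the arm holds its last target. There are 200 camera calls.

TASK

The blender jug stands upside down on the worktop. Take the blade base (the winged part with two lugs sticking out at its sides, not the plain round lid), lower it into the jug's collar with its lugs through the two gaps, and twist it clockwise as seen from above until the lugs reach their stops and it is locked. Let go of it, and leave the plain lid where it is.

Things in the scene. Friction and masses are not known exactly. Their poses are not given: they have to be found in the camera images.
- blade_grip (a point): Centre of the wing of the loose white blade base (0.15 kg), 48 mm above its underside; z up. Wing: upright bar 62 mm along x, 14 thick along y (pinch there), 36 high, top at 66. Below it a flange 68 across at 24 to 30 mm, and a skirt 54 across. Two lugs on the skirt along +x and -x, in line with the wing: 90 mm over both, 16 wide, 2 to 9 mm above the underside. Same after half a turn.
- jug_collar (a point): Centre of the upper face of the white collar, 122 mm across, on the upturned clear jug, which stands fast; 120 mm above the worktop, z up. Its 6 mm thick roof has a round opening 68 across and, centred on +x and -x, two gaps for the lugs, 70 degrees wide, 110 mm across both. Enter with the blade base's x along this x, either way round, within 20 degrees. The jug's loop handle is at +x.
- jug_shelf (a point): Centre of the level dark shelf inside the collar, 22 mm below the collar's upper face: the blade base's underside rests on it, so that blade_grip is then 48 mm above this point. There the lugs have 7 mm of headroom beneath the roof; the part turns freely clockwise seen from above by about 68 degrees to rigid stops, and about 20 degrees the other way. Axes as jug_collar.
- lid_grip (a point): Plain lid, the bystander: same white plastic and same wing as the blade base, but a plain round flange 84 mm across and no lugs; loose, 66 mm high, standing on the worktop. The point is the centre of its wing, 48 mm above its underside.
There are look-alikes about, which are no part of the job. What is shaped like the part that bears blade_grip but orange or pink is not meant.

How it is judged:
By the outcome, as a careful person would: the job done as asked, in the order asked, and still so for the second after the job is handed in, with the robot touching nothing.
It also fails if it takes over 38 s, if anything falls off the work surface, if the arm or the gripper's body presses on something with over 40 N, if the wrist force passes 120 N, or if a joint passes its speed limit or range.

## Working session

There is one attempt and no reset: what is moved stays moved. The work goes in short steps, Python scripts to look and compute and a tool call to move; the robot and the scene stay as the last step left them, time stands still between calls to the robot, and variables do not carry over. Pictures are saved under pics/ and viewed, on a budget of 10 in all, crops included, one or two more only if the job needs it, and the job is handed in when it is done.

Besides the shell and the picture viewer there is one more tool, called after "Request:" by a JSON object that holds its "name" and its "arguments". move_arm: Moves the arm, as the interface text tells. Its arguments: {"type":"object","properties":{"commands":{"type":"array"},"squeeze":{"type":"number"}},"required":["commands"]}

```bash
mkdir -p pics; cat > h.py <<'E'
from plant import *
import numpy as np, cv2
def ray(c,uv):
    p=cv2.undistortPoints(np.array([[uv]],float),np.array(c["camera_matrix"]),np.array(c["dist_coeffs"]))[0,0]
    T=np.array(c["world_to_cam"]);R=T[:3,:3];o=-R.T@T[:3,3]
    return o,R.T@np.array([p[0],-p[1],-1.])
def onz(c,uv,z):
    o,d=ray(c,uv);return o+d*(z-o[2])/d[2]
def proj(c,P):
    T=np.array(c["world_to_cam"]);q=T[:3,:3]@np.array(P)+T[:3,3]
    return cv2.projectPoints(np.array([[q[0],-q[1],-q[2]]]),np.zeros(3),np.zeros(3),np.array(c["camera_matrix"]),np.array(c["dist_coeffs"]))[0].ravel()
E
python3 - <<'E'
from h import *
import pickle
for n in("scene","top"):
    c=capture(n);cv2.imwrite(f"pics/{n}0.png",c["frame"]);pickle.dump(c,open(n+"0.pkl","wb"))
    T=np.array(c["world_to_cam"]);print(n,(-T[:3,:3].T@T[:3,3]).round(3))
s=get_state();print(s["time_s"],s["tcp_pos"],s["eef_rot"],s["contact_force"],s["gripper_width"])
E
```

```text
scene [-0.418  0.744  0.911]
top [0.404 0.17  1.084]
0.1 [ 0.29873041 -0.60481959  0.22569521] [ 1.79914347e+02 -6.63480913e-03 -1.53719209e+02] [-0.61059599 -0.05656955 -0.67337216] 0.08701016479874944
```

View pics/scene0.png

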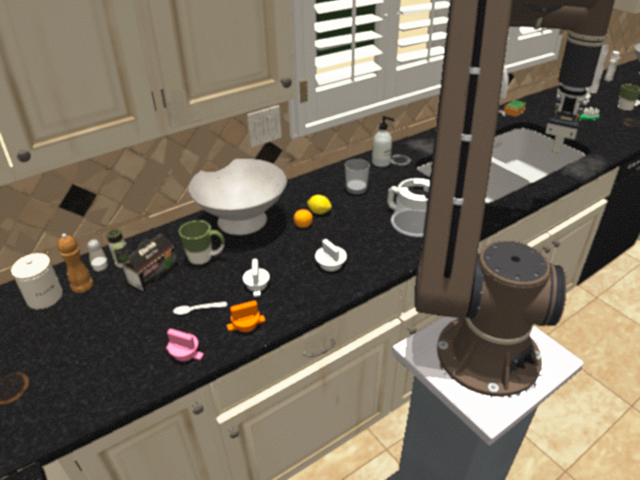

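View pics/top0.png

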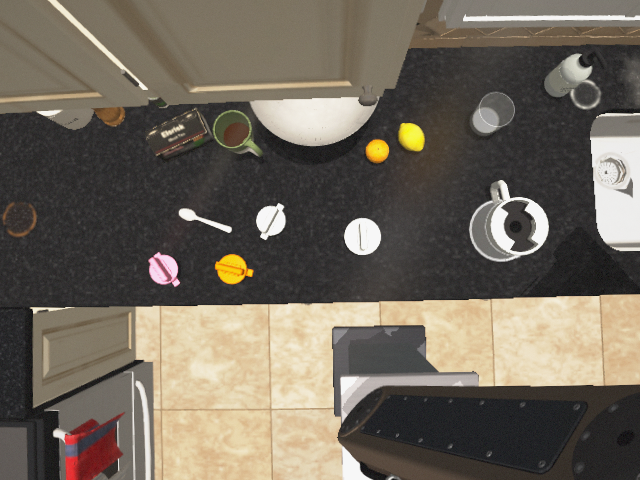

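Top view: the white winged part with lugs is at (271,221). The plain white lid is at (362,237), the pink look-alike at (163,268) and the orange one at (233,269). The jug collar is at about (519,226), with its handle towards (499,190). I choose (271,221) and will check it in a close crop, together with the collar.

```bash
python3 - <<'E'
from h import *
import pickle
c=pickle.load(open("top0.pkl","rb"));f=c["frame"]
a=cv2.resize(f[186:256,236:306],(400,400),interpolation=cv2.INTER_CUBIC)
b=cv2.resize(f[175:275,465:565],(400,400),interpolation=cv2.INTER_CUBIC)
cv2.imwrite("pics/crop1.png",np.hstack([a,b]))
for uv,z in(((271,221),.066),((271,221),.027),((362,237),.03),((519,226),.12)):print(uv,onz(c,uv,z).round(4))
# masks
g=cv2.cvtColor(f,cv2.COLOR_BGR2HSV)
m=((g[...,1]<60)&(g[...,2]>150)).astype(np.uint8)
n,l,st,ce=cv2.connectedComponentsWithStats(m)
for i in range(1,n):
    if st[i,4]>200 and 180<ce[i][1]<290:print(st[i],ce[i].round(1))
E
```

```text
(271, 221) [0.5074 0.3044 0.066 ]
(271, 221) [0.5114 0.3096 0.027 ]
(362, 237) [0.469  0.1017 0.03  ]
(519, 226) [ 0.4781 -0.2214  0.12  ]
[ 590  136   50  108 4649] [616.4 187.8]
[ 469  180   80   82 1963] [511.4 223.5]
[256 203  30  37 727] [270.5 220.3]
[179 208  53  25 354] [201.6 219.3]
[ 344  218   37   37 1067] [362.2 236. ]
[155 253  22  26 220] [168.6 264. ]
[150 259  18  25 217] [156.6 272.6]
```

View pics/crop1.png

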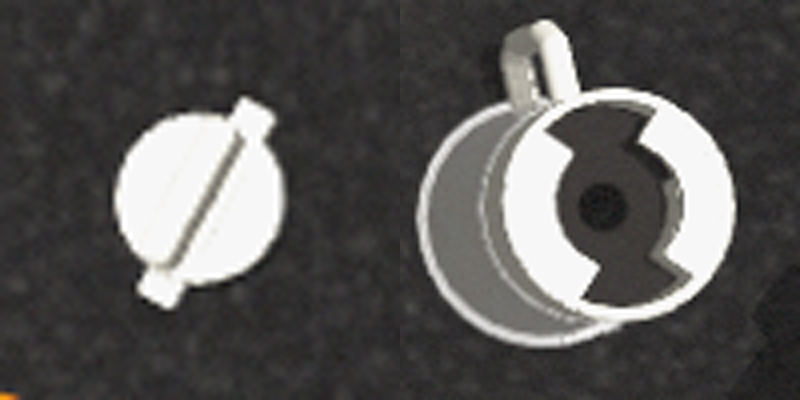

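The crop confirms it: a round flange with two lugs, at crop (255,118) and (160,287). The collar is centred near crop (619,205), with gaps at top and bottom.

```bash
python3 - <<'E'
from h import *
import pickle
c=pickle.load(open("top0.pkl","rb"));f=c["frame"];s=pickle.load(open("scene0.pkl","rb"))
A=lambda u,v:(236+(u+.5)*70/400-.5,186+(v+.5)*70/400-.5); B=lambda u,v:(465+(u-400+.5)/4-.5,175+(v+.5)/4-.5)
l1=onz(c,A(257,117),.009);l2=onz(c,A(160,288),.009);d=l1-l2
print("lugs",l1,l2,(l1+l2)/2,np.linalg.norm(d),np.degrees(np.arctan2(d[1],d[0])))
g=f.min(axis=2)
m=(g[195:247,250:292]>150).astype(np.uint8)
# flange by circle fit of world contour pts
def circ(P):
    M=np.c_[2*P,np.ones(len(P))];x=np.linalg.lstsq(M,(P**2).sum(1),rcond=None)[0];return x[:2],np.sqrt(x[2]+x[0]**2+x[1]**2)
def fit(P,r,tol):
    from scipy.optimize import least_squares
    f=least_squares(lambda q:np.hypot(P[:,0]-q[0],P[:,1]-q[1])-q[2],[*P.mean(0),r],loss='soft_l1',f_scale=tol).x;return f
k=max(cv2.findContours(m,0,cv2.CHAIN_APPROX_NONE)[0],key=len)[:,0]+[250,195]
P=np.array([onz(c,p,.030)[:2] for p in k]);print("flange",fit(P,.034,.0007))
e=[(619+116*np.cos(t),205+116*np.sin(t)) for t in np.linspace(0,6.28,24)]
# collar: outer rim on right half
uv=[]
for t in np.radians(np.arange(-100,100,5)):
    for r in np.arange(38,20,-.25):
        u,v=519.8+r*np.cos(t),226.2+r*np.sin(t)
        if cv2.getRectSubPix(f,(1,1),(u,v)).min()>150: uv.append((u,v));break
P=np.array([onz(c,p,.12)[:2] for p in uv]);q=fit(P,.061,.0007);print("collar",q,len(P))
for p in((548,130),(652,90),(572,152),(640,138),(585,300),(690,275),(600,265),(655,255)):
    w=onz(c,B(*p),.12)[:2]-q[:2];print(p,(np.hypot(*w)*1e3).round(1),np.degrees(np.arctan2(w[1],w[0])).round(1))
# scene view crops, with projections
for z,P in((.03,None),):pass
b=cv2.resize(s["frame"][255:305,225:285],(480,400),interpolation=cv2.INTER_CUBIC)
x0=proj(s,[*q[:2],.12]);print("collar in scene",x0)
bp=(l1+l2)/2
print("base lugs in scene",proj(s,l1),proj(s,l2),proj(s,[bp[0],bp[1],.066]))
cv2.imwrite("pics/crop2.png",b)
E
```

```text
lugs [0.54784625 0.2888967  0.009     ] [0.47841864 0.32995987 0.009     ] [0.51313244 0.30942829 0.009     ] 0.08066211633408199 -30.60231914602167
flange [0.51276348 0.31036526 0.03362622]
collar [ 0.47890886 -0.22198934  0.06082833] 40
(548, 130) 53.0 41.4
(652, 90) 63.2 -19.7
(572, 152) 36.1 39.6
(640, 138) 36.8 -21.3
(585, 300) 53.7 157.7
(690, 275) 52.2 -136.9
(600, 265) 33.7 160.0
(655, 255) 32.5 -146.9
collar in scene [419.16695958 188.30396053]
base lugs in scene [257.02597685 271.92417884] [256.41418164 292.4163529 ] [254.76720346 265.22837784]
```

View pics/crop2.png

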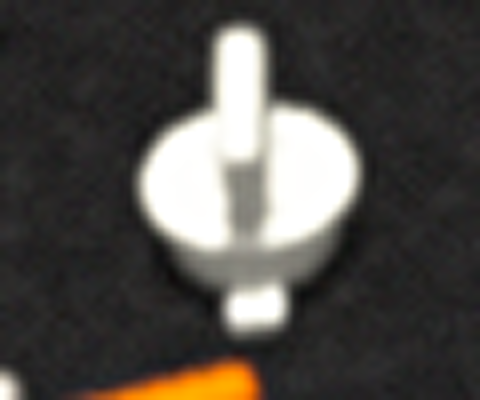

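The scene crop agrees: wing along the line of the lugs, one lug visible in front at crop (255,305). My estimates are:

- **Blade base:** (0.513, 0.310), wing at -30.6°.
- **Collar:** (0.479, -0.222), axis at about +10°.

Moving over the blade base now.

Request:
{"name": "move_arm", "arguments": {"commands": [[10.7, 40, 0, 0, 0, -2.85, 100], [10.7, 40, 0, 0, 0, -2.85, 100], [10.7, 40, 0, 0, 0, -2.85, 100], [10.7, 40, 0, 0, 0, -2.85, 100], [10.7, 40, 0, 0, 0, -2.85, 100], [10.7, 40, 0, 0, 0, -2.85, 100], [10.7, 40, 0, 0, 0, -2.85, 100], [10.7, 40, 0, 0, 0, -2.85, 100], [10.7, 40, 0, 0, 0, -2.85, 100], [10.7, 40, 0, 0, 0, -2.85, 100], [10.7, 40, 0, 0, 0, -2.85, 100], [10.7, 40, 0, 0, 0, -2.85, 100], [10.7, 40, 0, 0, 0, -2.85, 100], [10.7, 40, 0, 0, 0, -2.85, 100], [10.7, 40, 0, 0, 0, -2.85, 100], [10.7, 40, 0, 0, 0, -2.85, 100], [10.7, 40, 0, 0, 0, -2.85, 100], [10.7, 40, 0, 0, 0, -2.85, 100], [10.7, 40, 0, 0, 0, -2.85, 100], [10.7, 40, 0, 0, 0, -2.85, 100]]}}

```text
time_s: 2.1
tcp_pos: [0.5128, 0.1965, 0.2264]
eef_rot: [-180.0, -0.0, 149.2]
contact_force: [0.1, 0.3, 1.4]
gripper_width: 0.0874
```

Request:
{"name": "move_arm", "arguments": {"commands": [[0, 40, -20, 0, 0, 0, 100], [0, 40, -20, 0, 0, 0, 100], [0, 35, -20, 0, 0, 0, 100], [0, 0, -16, 0, 0, 0, 100], [0, 0, 0, 0, 0, 0, 100], [0, 0, 0, 0, 0, 0, 100]]}}

```text
time_s: 2.7
tcp_pos: [0.5128, 0.3094, 0.1505]
eef_rot: [-179.9, 0.0, 149.3]
contact_force: [0.8, -0.1, 1.4]
gripper_width: 0.0881
```

Request:
{"name": "move_arm", "arguments": {"commands": [[0, 1, -25, 0, 0, 0, 100], [0, 0, -25, 0, 0, 0, 100], [0, 0, -25, 0, 0, 0, 100], [0, 0, -20, 0, 0, 0, 100], [0, 0, -10, 0, 0, 0, 100], [0, 0, -9, 0, 0, 0, 100], [0, 0, 0, 0, 0, 0, 100]], "squeeze": 30}}

```text
time_s: 3.4
tcp_pos: [0.513, 0.3104, 0.0365]
eef_rot: [-180.0, -0.0, 149.3]
contact_force: [-0.5, -0.2, 0.1]
gripper_width: 0.0877
```

```bash
python3 - <<'E'
from h import *
s=get_state();print(s["tcp_pos"].round(4) if hasattr(s["tcp_pos"],'round') else s["tcp_pos"],s["contact_force"])
c=capture("scene");t=capture("top")
a=cv2.resize(c["frame"][215:315,205:305],(400,400),interpolation=cv2.INTER_CUBIC)
b=cv2.resize(t["frame"][170:270,220:320],(400,400),interpolation=cv2.INTER_CUBIC)
cv2.imwrite("pics/g1.png",np.hstack([a,b]))
E
```

```text
[0.513  0.3104 0.0365] [-0.4673504  -0.24264018  0.11609957]
```

View pics/g1.png

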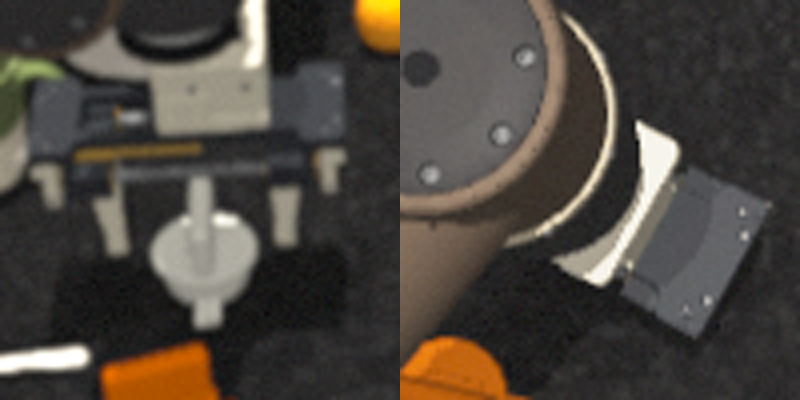

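The fingers, at crop (115,225) and (285,220), straddle the wing at (200,230) symmetrically and the flange is clear. Closing, then lifting.

Request:
{"name": "move_arm", "arguments": {"commands": [[0, 0, 0, 0, 0, 0, 0], [0, 0, 0, 0, 0, 0, 0], [0, 0, 0, 0, 0, 0, 0], [0, 0, 0, 0, 0, 0, 0], [0, 0, 0, 0, 0, 0, 0], [0, 0, 0, 0, 0, 0, 0], [0, 0, 0, 0, 0, 0, 0], [0, 0, 0, 0, 0, 0, 0], [0, 0, 0, 0, 0, 0, 0], [0, 0, 0, 0, 0, 0, 0]], "squeeze": 30}}

```text
time_s: 4.5
tcp_pos: [0.5129, 0.3108, 0.0365]
eef_rot: [-180.0, -0.0, 149.3]
contact_force: [-0.6, -0.3, -1.3]
gripper_width: 0.0139
```

Request:
{"name": "move_arm", "arguments": {"commands": [[0, 0, 10, 0, 0, 0, 0], [0, 0, 30, 0, 0, 0, 0], [0, 0, 40, 0, 0, 0, 0], [0, 0, 40, 0, 0, 0, 0], [0, 0, 40, 0, 0, 0, 0], [0, 0, 20, 0, 0, 0, 0], [0, 0, 0, 0, 0, 0, 0]]}}

```text
time_s: 5.2
tcp_pos: [0.5142, 0.3119, 0.2212]
eef_rot: [179.6, 0.1, 149.3]
contact_force: [-0.0, -0.6, -1.4]
gripper_width: 0.0136
```

Request:
{"name": "move_arm", "arguments": {"commands": [[-2, -20, 0, 0, 0, 2.7, 0], [-2.3, -38, 0, 0, 0, 2.7, 0], [-2.3, -38, 0, 0, 0, 2.7, 0], [-2.3, -38, 0, 0, 0, 2.7, 0], [-2.3, -38, 0, 0, 0, 2.7, 0], [-2.3, -38, 0, 0, 0, 2.7, 0], [-2.3, -38, 0, 0, 0, 2.7, 0], [-2.3, -38, 0, 0, 0, 2.7, 0], [-2.3, -38, 0, 0, 0, 2.7, 0], [-2.3, -38, 0, 0, 0, 2.7, 0], [-2.3, -38, 0, 0, 0, 2.7, 0], [-2.3, -38, 0, 0, 0, 2.7, 0], [-2.3, -38, 0, 0, 0, 2.7, 0], [-2.3, -38, 0, 0, 0, 2.7, 0], [-2, -20, 0, 0, 0, 2.7, 0], [0, 0, 0, 0, 0, 0, 0], [0, 0, 0, 0, 0, 0, 0], [0, 0, 0, 0, 0, 0, 0]]}}

```text
time_s: 7.0
tcp_pos: [0.4787, -0.2226, 0.2161]
eef_rot: [180.0, -0.0, -170.2]
contact_force: [0.5, -0.1, -2.5]
gripper_width: 0.0137
```

```bash
python3 - <<'E'
from h import *
s=get_state();print(np.round(s["tcp_pos"],4),np.round(s["eef_rot"],2),s["contact_force"],s["gripper_width"])
c=capture("scene");t=capture("top")
a=cv2.resize(c["frame"][130:230,370:470],(400,400),interpolation=cv2.INTER_CUBIC)
b=cv2.resize(t["frame"][175:275,465:565],(400,400),interpolation=cv2.INTER_CUBIC)
cv2.imwrite("pics/j1.png",np.hstack([a,b]))
E
```

```text
[ 0.4787 -0.2226  0.2161] [ 1.7997e+02 -4.0000e-02 -1.7023e+02] [ 0.4621156  -0.06692104 -2.53788682] 0.01371722679830197
```

View pics/j1.png

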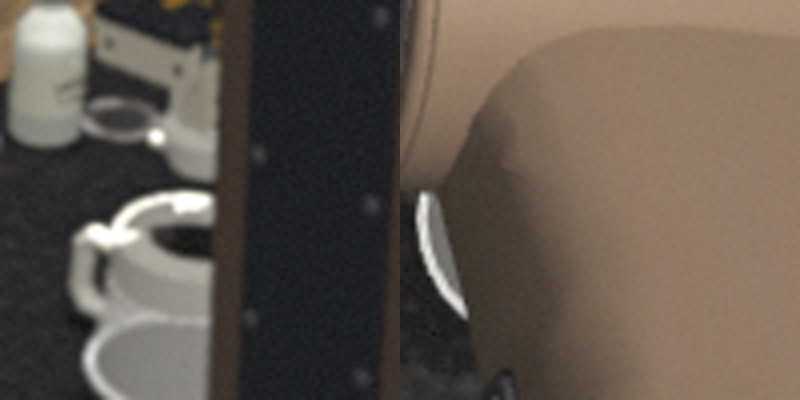

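Both views of the fit are blocked by the arm: in the scene crop the collar is half hidden behind it at (160,240). I'll lower gently and watch the force.

Request:
{"name": "move_arm", "arguments": {"commands": [[0, 0, -20, 0, 0, 0, 0], [0, 0, -20, 0, 0, 0, 0], [0, 0, -10, 0, 0, 0, 0], [0, 0, -5, 0, 0, 0, 0], [0, 0, -4, 0, 0, 0, 0], [0, 0, -4, 0, 0, 0, 0], [0, 0, -3, 0, 0, 0, 0], [0, 0, 0, 0, 0, 0, 0]]}}

```text
time_s: 7.9
tcp_pos: [0.479, -0.2232, 0.1505]
eef_rot: [180.0, -0.0, -170.2]
contact_force: [0.1, -0.5, -1.1]
gripper_width: 0.0137
```

Request:
{"name": "move_arm", "arguments": {"commands": [[0, 0.5, -4, 0, 0, 0, 0], [0, 0.5, -4, 0, 0, 0, 0], [0, 0, -3, 0, 0, 0, 0], [0, 0, -2, 0, 0, 0, 0], [0, 0, -1, 0, 0, 0, 0], [0, 0, 0, 0, 0, 0, 0]]}}

```text
time_s: 8.5
tcp_pos: [0.4789, -0.2222, 0.1364]
eef_rot: [180.0, -0.0, -170.2]
contact_force: [0.5, -0.3, -0.6]
gripper_width: 0.0141
```

Request:
{"name": "move_arm", "arguments": {"commands": [[0, 0, -1, 0, 0, 0, 0], [0, 0, -1, 0, 0, 0, 0], [0, 0, -0.5, 0, 0, 0, 0], [0, 0, 0, 0, 0, 0, 0]]}}

```text
time_s: 8.9
tcp_pos: [0.4791, -0.2223, 0.1344]
eef_rot: [-180.0, 0.0, -170.2]
contact_force: [-1.9, 0.3, 2.7]
gripper_width: 0.0134
```

Light contact at the expected height, so it is seated on the shelf. Twisting clockwise.

Request:
{"name": "move_arm", "arguments": {"commands": [[0, 0, 0.5, 0, 0, -4, 0], [0, 0, 0, 0, 0, -4, 0], [0, 0, 0, 0, 0, -4, 0], [0, 0, 0, 0, 0, -4, 0], [0, 0, 0, 0, 0, -4, 0], [0, 0, 0, 0, 0, -4, 0], [0, 0, 0, 0, 0, -4, 0], [0, 0, 0, 0, 0, -4, 0], [0, 0, 0, 0, 0, -4, 0], [0, 0, 0, 0, 0, -4, 0], [0, 0, 0, 0, 0, -4, 0], [0, 0, 0, 0, 0, -4, 0], [0, 0, 0, 0, 0, -4, 0], [0, 0, 0, 0, 0, -2, 0], [0, 0, 0, 0, 0, 0, 0]]}}

```text
time_s: 10.4
tcp_pos: [0.479, -0.2222, 0.1345]
eef_rot: [180.0, 0.0, 135.8]
contact_force: [0.1, -0.5, -1.5]
gripper_width: 0.0139
```

```bash
python3 -c "
from h import *
s=get_state();print(np.round(s['tcp_pos'],4),np.round(s['eef_rot'],2),np.round(s['contact_force'],2),np.round(s['moment'],3),s['gripper_width'])"
```

```text
[ 0.479  -0.2222  0.1345] [179.99   0.   135.76] [ 0.08 -0.5  -1.46] [-0.147 -0.048 -0.074] 0.013858417029952075
```

Rotated 54° so far with no resistance. Continuing in small steps to find the stop.

Request:
{"name": "move_arm", "arguments": {"commands": [[0, 0, 0, 0, 0, -2, 0], [0, 0, 0, 0, 0, -2, 0], [0, 0, 0, 0, 0, -2, 0], [0, 0, 0, 0, 0, -2, 0], [0, 0, 0, 0, 0, 0, 0]]}}

```text
time_s: 10.9
tcp_pos: [0.479, -0.2222, 0.1345]
eef_rot: [-180.0, -0.0, 127.8]
contact_force: [0.4, 0.4, -1.1]
gripper_width: 0.0141
```

```bash
python3 -c "
from h import *
s=get_state();print(np.round(s['tcp_pos'],4),np.round(s['eef_rot'],2),np.round(s['contact_force'],2),np.round(s['moment'],3),s['gripper_width'])"
```

```text
[ 0.479  -0.2222  0.1345] [-180.     -0.    127.82] [ 0.4   0.39 -1.13] [-0.115 -0.007 -0.001] 0.014133528805451828
```

Request:
{"name": "move_arm", "arguments": {"commands": [[0, 0, 0, 0, 0, -2, 0], [0, 0, 0, 0, 0, -2, 0], [0, 0, 0, 0, 0, 0, 0]]}}

```text
time_s: 11.2
tcp_pos: [0.4789, -0.2222, 0.1345]
eef_rot: [-180.0, -0.0, 123.9]
contact_force: [0.3, 0.3, -1.9]
gripper_width: 0.014
```

```bash
python3 -c "
from h import *
s=get_state();print(np.round(s['tcp_pos'],4),np.round(s['eef_rot'],2),np.round(s['contact_force'],2),np.round(s['moment'],3),s['gripper_width'])"
```

```text
[ 0.4789 -0.2222  0.1345] [-179.99   -0.    123.87] [ 0.25  0.31 -1.91] [-0.144  0.101  0.232] 0.013991904422069702
```

Request:
{"name": "move_arm", "arguments": {"commands": [[0, 0, 0, 0, 0, -1.5, 0], [0, 0, 0, 0, 0, -1.5, 0], [0, 0, 0, 0, 0, 0, 0]]}}

```text
time_s: 11.5
tcp_pos: [0.479, -0.2222, 0.1345]
eef_rot: [-180.0, 0.0, 120.8]
contact_force: [-0.4, 0.0, -2.7]
gripper_width: 0.0139
```

```bash
python3 -c "
from h import *
s=get_state();print(np.round(s['tcp_pos'],4),np.round(s['eef_rot'],2),np.round(s['contact_force'],2),np.round(s['moment'],3),s['gripper_width'])"
```

```text
[ 0.479  -0.2222  0.1345] [-179.98    0.    120.79] [-0.38  0.05 -2.67] [-0.16  -0.004  0.822] 0.013879195619597572
```

Request:
{"name": "move_arm", "arguments": {"commands": [[0, 0, 0, 0, 0, -1.5, 0], [0, 0, 0, 0, 0, -1.5, 0], [0, 0, 0, 0, 0, 0, 0]]}}

```text
time_s: 11.8
tcp_pos: [0.479, -0.2222, 0.1345]
eef_rot: [-180.0, 0.0, 117.7]
contact_force: [-0.3, -0.8, -3.4]
gripper_width: 0.015
```

```bash
python3 -c "
from h import *
s=get_state();print(np.round(s['tcp_pos'],4),np.round(s['eef_rot'],2),np.round(s['contact_force'],2),np.round(s['moment'],3),s['gripper_width'])"
```

```text
[ 0.479  -0.2222  0.1345] [-1.7999e+02  1.0000e-02  1.1773e+02] [-0.3  -0.85 -3.36] [-0.384  0.056  0.88 ] 0.01498636034046531
```

The torque saturates at about 0.9 Nm from roughly 66° on, so the stop has been reached and the pads are starting to slip. One firm push, then I'll ease the grip and open.

Request:
{"name": "move_arm", "arguments": {"commands": [[0, 0, 0, 0, 0, 0, 0], [0, 0, 0, 0, 0, 0, 0], [0, 0, 0, 0, 0, 0, 0]], "squeeze": 45}}

```text
time_s: 12.1
tcp_pos: [0.479, -0.2222, 0.1345]
eef_rot: [-180.0, 0.0, 117.8]
contact_force: [-0.1, -1.0, -3.1]
gripper_width: 0.0146
```

```bash
python3 -c "
from h import *
s=get_state();print(np.round(s['tcp_pos'],4),np.round(s['eef_rot'],2),np.round(s['contact_force'],2),np.round(s['moment'],3),s['gripper_width'])"
```

```text
[ 0.479  -0.2222  0.1345] [-180.      0.    117.81] [-0.08 -0.98 -3.15] [-0.468 -0.029  1.08 ] 0.014592740401769014
```

Request:
{"name": "move_arm", "arguments": {"commands": [[0, 0, 0, 0, 0, 0, 0], [0, 0, 0, 0, 0, 0, 5], [0, 0, 0, 0, 0, 0, 10], [0, 0, 0, 0, 0, 0, 20], [0, 0, 0, 0, 0, 0, 40], [0, 0, 0, 0, 0, 0, 60], [0, 0, 0, 0, 0, 0, 70], [0, 0, 0, 0, 0, 0, 70], [0, 0, 0, 0, 0, 0, 70], [0, 0, 0, 0, 0, 0, 70], [0, 0, 0, 0, 0, 0, 70]], "squeeze": 5}}

```text
time_s: 13.2
tcp_pos: [0.479, -0.2222, 0.1346]
eef_rot: [180.0, -0.0, 117.8]
contact_force: [0.2, 0.4, -0.1]
gripper_width: 0.0605
```

Request:
{"name": "move_arm", "arguments": {"commands": [[0, 0, 10, 0, 0, 0, 70], [0, 0, 25, 0, 0, 0, 70], [0, 0, 35, 0, 0, 0, 70], [0, 0, 30, 0, 0, 0, 70], [0, 30, 5, 0, 0, 0, 70], [0, 40, 0, 0, 0, 0, 70], [0, 40, 0, 0, 0, 0, 70], [0, 40, 0, 0, 0, 0, 70], [0, 40, 0, 0, 0, 0, 70], [0, 40, 0, 0, 0, 0, 70], [0, 40, 0, 0, 0, 0, 70], [0, 30, 0, 0, 0, 0, 70], [0, 0, 0, 0, 0, 0, 70]]}}

```text
time_s: 14.5
tcp_pos: [0.4946, 0.0468, 0.2378]
eef_rot: [179.6, -3.2, 120.5]
contact_force: [-1.0, 0.1, -0.2]
gripper_width: 0.0615
```

```bash
python3 - <<'E'
from h import *
c=capture("scene");t=capture("top")
a=cv2.resize(c["frame"][140:240,370:470],(400,400),interpolation=cv2.INTER_CUBIC)
b=cv2.resize(t["frame"][175:275,465:565],(400,400),interpolation=cv2.INTER_CUBIC)
cv2.imwrite("pics/k1.png",np.hstack([a,b]));np.save("t.npy",t["frame"])
print(proj(t,[.479,-.222,.164]),get_state()["time_s"])
E
```

```text
[528.00434059 223.60542834] 14.6
```

View pics/k1.png

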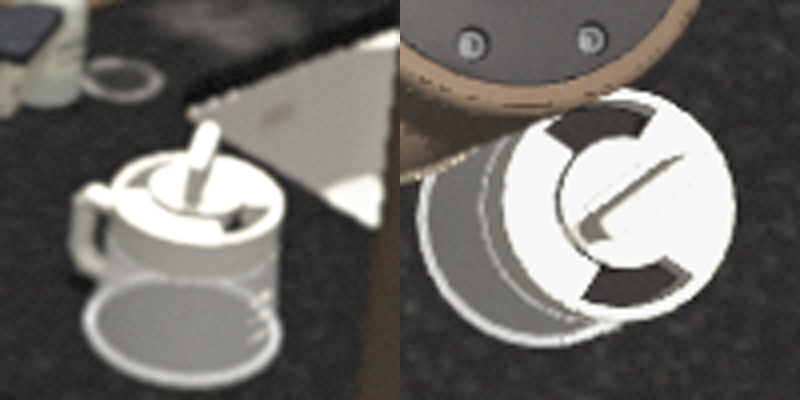

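The base sits in the collar, the wing is upright at crop (640,195), both gaps are empty and no lugs are visible. I'll measure the wing angle to check it is fully at the stop.

```bash
python3 - <<'E'
from h import *
t=capture("top");c=pickle=None
f=np.load("t.npy")
a=cv2.resize(f[203:245,500:542],(600,600),interpolation=cv2.INTER_CUBIC).astype(float)
a=np.clip((a-60)*1.0,0,255)
a=255*((np.clip(a,0,255)/255)**3)
cv2.imwrite("pics/k2.png",a)
for n,z,p in(("shadow edge",.128,((583,225),(672,155))),):
    w=[onz(t,(465+(u-399.5)/4-.5,175+(v+.5)/4-.5),z) for u,v in p];d=w[1]-w[0];print(n,np.degrees(np.arctan2(d[1],d[0])))
E
```

```text
shadow edge -54.13103906372975[ WARN:0@0.757] global loadsave.cpp:1063 imwrite_ Unsupported depth image for selected encoder is fallbacked to CV_8U.
```

View pics/k2.png

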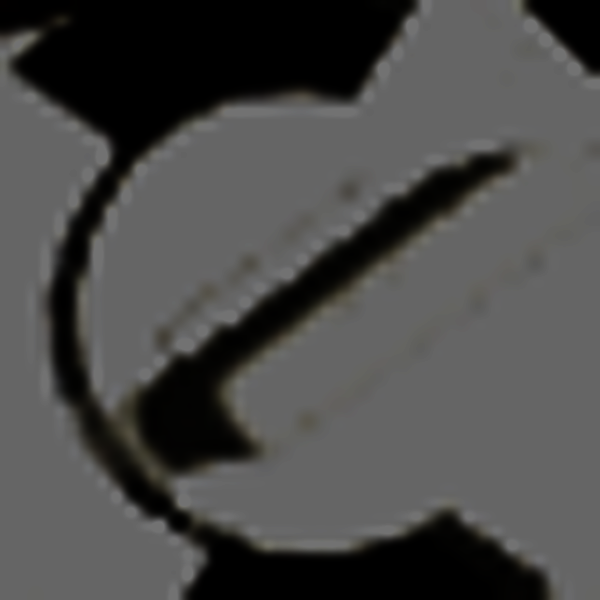

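The wing measures about -54° to -58°, against an expected stop of about -56° to -58°. There is plenty of time, so I'll regrip, confirm the stop with a second twist, and relieve the torque before opening.

```bash
python3 -c "
from h import *
s=get_state();print(s['time_s'],np.round(s['tcp_pos'],4),np.round(s['eef_rot'],2),np.round(s['joints'],1),np.round(s['qd'],2),np.round(s['contact_force'],2))"
```

```text
14.65 [0.4936 0.0446 0.2377] [179.64  -3.17 120.4 ] [  25.3    3.7  -18.2   -3.4  -68.  -173.6] [-0.42 -0.47 -0.45  0.06  0.02 -0.03] [-0.2   0.06 -0.07]
```

Joint 6 ran close to its limit on the retreat, so the tool tilted 3°. I'll move back over the jug, where it has room, and level it.

Request:
{"name": "move_arm", "arguments": {"commands": [[0, -20, 0, 0, 0, 0, 70], [-2.5, -40, 0, 0, 0, 0, 70], [-2.5, -40, 0, 0, 0, 0, 70], [-2.5, -40, 0, 0, 0, 0, 70], [-2.5, -40, 0, 0, 0, 0, 70], [-2.5, -40, 0, 0, 0, 0, 70], [-2, -30, 0, 0, 0, 0, 70], [0, -17, 0, 0, 0, 0, 70], [0, 0, 0, 0, 0, 0, 70]]}}

```text
time_s: 15.55
tcp_pos: [0.478, -0.2246, 0.2376]
eef_rot: [179.7, -3.2, 120.2]
contact_force: [0.6, 0.5, -1.1]
gripper_width: 0.0614
```

```bash
python3 -c "
from h import *
from scipy.spatial.transform import Rotation as R
s=get_state();print(s['time_s'],np.round(s['tcp_pos'],4),np.round(s['eef_rot'],2),np.round(s['joints'],1))
print((R.from_euler('xyz',[180,0,125],degrees=True)*R.from_euler('xyz',s['eef_rot'],degrees=True).inv()).as_rotvec(degrees=True))"
```

```text
15.55 [ 0.478  -0.2246  0.2376] [179.65  -3.18 120.21] [  -6.     7.8  -13.8   -2.9  -70.  -142.7]
[-2.86876099 -1.42347037  4.79860109]
```

Request:
{"name": "move_arm", "arguments": {"commands": [[0.5, 1.2, 0, -1.43, -0.71, 2.4, 70], [0.5, 1.2, 0, -1.43, -0.71, 2.4, 70], [0, 0, -30, 0, 0, 0, 70], [0, 0, -30, 0, 0, 0, 70], [0, 0, -25, 0, 0, 0, 70], [0, 0, -10, 0, 0, 0, 70], [0, 0, -7, 0, 0, 0, 70], [0, 0, 0, 0, 0, 0, 70]]}}

```text
time_s: 16.35
tcp_pos: [0.4801, -0.2189, 0.136]
eef_rot: [180.0, 0.0, 125.4]
contact_force: [0.2, -0.4, 0.9]
gripper_width: 0.0615
```

```bash
python3 -c "
from h import *
s=get_state();print(s['time_s'],np.round(s['tcp_pos'],4),np.round(s['eef_rot'],2),np.round(s['contact_force'],2))"
```

```text
16.35 [ 0.4801 -0.2189  0.136 ] [1.7997e+02 2.0000e-02 1.2536e+02] [ 0.21 -0.35  0.89]
```

Request:
{"name": "move_arm", "arguments": {"commands": [[-1, -3.2, 0, 0, 0, 0, 70], [0, 0, 0, 0, 0, 0, 0], [0, 0, 0, 0, 0, 0, 0], [0, 0, 0, 0, 0, 0, 0], [0, 0, 0, 0, 0, 0, 0], [0, 0, 0, 0, 0, 0, 0], [0, 0, 0, 0, 0, 0, 0], [0, 0, 0, 0, 0, 0, 0]], "squeeze": 40}}

```text
time_s: 17.15
tcp_pos: [0.479, -0.2226, 0.1358]
eef_rot: [180.0, -0.0, 125.3]
contact_force: [0.1, -0.2, -0.5]
gripper_width: 0.0137
```

```bash
cat > s.py <<'E'
from h import *
s=get_state();print(s['time_s'],np.round(s['tcp_pos'],4),np.round(s['eef_rot'],2),np.round(s['contact_force'],2),np.round(s['moment'],3),s['gripper_width'])
E
python3 s.py
```

```text
17.15 [ 0.479  -0.2226  0.1358] [179.96  -0.   125.26] [ 0.14 -0.22 -0.48] [-0.124 -0.1    0.034] 0.013728125495804436
```

Request:
{"name": "move_arm", "arguments": {"commands": [[0, 0, 0, 0, 0, -1, 0], [0, 0, 0, 0, 0, -1, 0], [0, 0, 0, 0, 0, 0, 0]]}}

```text
time_s: 17.45
tcp_pos: [0.479, -0.2225, 0.1358]
eef_rot: [180.0, 0.0, 123.2]
contact_force: [-0.1, -0.1, -0.6]
gripper_width: 0.0141
```

```bash
python3 s.py
```

```text
17.45 [ 0.479  -0.2225  0.1358] [179.96   0.   123.25] [-0.09 -0.11 -0.61] [-0.042 -0.244  0.561] 0.014140227561818937
```

Request:
{"name": "move_arm", "arguments": {"commands": [[0, 0, 0, 0, 0, -1, 0], [0, 0, 0, 0, 0, -1, 0], [0, 0, 0, 0, 0, 0, 0]]}}

```text
time_s: 17.75
tcp_pos: [0.479, -0.2225, 0.1359]
eef_rot: [180.0, 0.0, 121.2]
contact_force: [0.4, -0.5, -1.4]
gripper_width: 0.0138
```

```bash
python3 s.py
```

```text
17.75 [ 0.479  -0.2225  0.1359] [1.7996e+02 1.0000e-02 1.2125e+02] [ 0.4  -0.52 -1.43] [ 0.081 -0.21   1.023] 0.013846832200873446
```

It resists from about 125° on, with torque rising straight away to 1.0 Nm, so it was already at the rigid stop. Relieving the torque, opening and retreating with a counter-turn to keep joint 6 in range.

Request:
{"name": "move_arm", "arguments": {"commands": [[0, 0, 0, 0, 0, 1, 0], [0, 0, 0, 0, 0, 1, 0], [0, 0, 0, 0, 0, 1, 0], [0, 0, 0, 0, 0, 0, 0]]}}

```text
time_s: 18.15
tcp_pos: [0.479, -0.2226, 0.1359]
eef_rot: [179.9, -0.0, 124.3]
contact_force: [1.6, 0.6, -0.9]
gripper_width: 0.0138
```

```bash
python3 s.py
```

```text
18.15 [ 0.479  -0.2226  0.1359] [179.94  -0.   124.27] [ 1.62  0.56 -0.88] [ 0.07  -0.462  0.243] 0.013822327243242985
```

Request:
{"name": "move_arm", "arguments": {"commands": [[0, 0, 0, 0, 0, 0, 5], [0, 0, 0, 0, 0, 0, 15], [0, 0, 0, 0, 0, 0, 50], [0, 0, 0, 0, 0, 0, 70], [0, 0, 0, 0, 0, 0, 70], [0, 0, 0, 0, 0, 0, 70], [0, 0, 0, 0, 0, 0, 70], [0, 0, 10, 0, 0, 0, 70], [0, 0, 30, 0, 0, 0, 70], [0, 0, 40, 0, 0, 0, 70], [0, 0, 30, 0, 0, 0, 70], [0, 30, 0, 0, 0, 4, 70], [0, 40, 0, 0, 0, 5, 70], [0, 40, 0, 0, 0, 5, 70], [0, 40, 0, 0, 0, 5, 70], [0, 40, 0, 0, 0, 5, 70], [0, 40, 0, 0, 0, 5, 70], [0, 40, 0, 0, 0, 5, 70], [0, 30, 0, 0, 0, 3, 70], [0, 0, 0, 0, 0, 0, 70]]}}

```text
time_s: 20.15
tcp_pos: [0.4792, 0.0803, 0.2468]
eef_rot: [179.9, 0.0, 161.5]
contact_force: [-0.1, -0.6, 0.4]
gripper_width: 0.0613
```

```bash
python3 s.py; python3 - <<'E'
from h import *
c=capture("scene");t=capture("top")
a=cv2.resize(c["frame"][140:300,320:480],(400,400),interpolation=cv2.INTER_CUBIC)
b=cv2.resize(t["frame"][175:275,465:565],(400,400),interpolation=cv2.INTER_CUBIC)
cv2.imwrite("pics/z1.png",np.hstack([a,b]))
E
```

```text
20.15 [0.4792 0.0803 0.2468] [1.7990e+02 5.0000e-02 1.6154e+02] [-0.08 -0.59  0.38] [-0.151  0.032  0.006] 0.06132900617270502
```

View pics/z1.png

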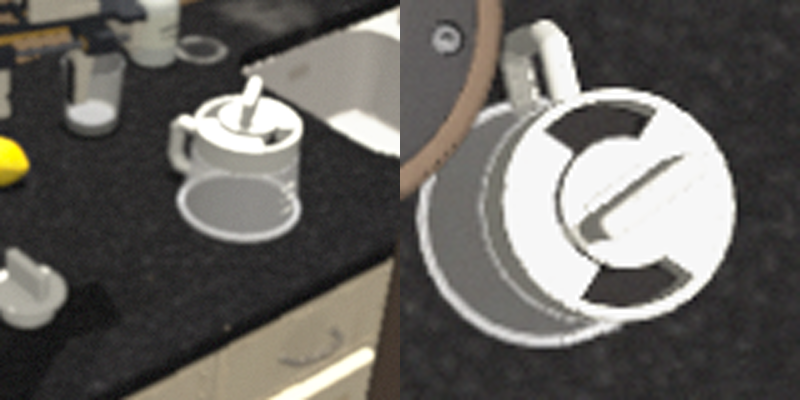

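The base is seated with its wing at crop (640,195), both gaps are clear of lugs, the plain lid stands untouched at crop (30,290), and the gripper is away from everything. Handing in.

```bash
python3 -c "
from plant import *
print(close_job())"
```

```text
the job is handed in; nothing more can be done
None
```

The white blade base is locked in the jug's collar, and I handed the job in at about 20 s. I gripped it by the wing, lowered it through the gaps until it touched the shelf, and twisted it about 66° clockwise to the stops. Then I let go and backed the arm away.

**Checks that agreed**
- A second grip and twist met resistance straight away, rising to about 1 Nm, so it was already at its stop.
- The final pictures show it seated with both gaps empty and the plain lid where it was.

**Less certain or off plan**
- **Wing angle:** the pictures put it at -54° to -58°. The torque puts the stop at about -55°, and the gap geometry predicted about -58°. That is within my measuring error.
- **View of the insertion:** the arm hid the collar from both cameras while I lowered and twisted the base, so I went by position and force there.
- **Joint 6:** it came right up to its limit, still within range, during the first retreat and tilted the empty gripper 3°. I corrected that afterwards.

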